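Set out turned parts for oiling and waxing

ROBOT

A 7-joint arm with a two-finger parallel gripper is mounted at the origin on the work surface. World frame = base frame: x ahead of the robot, y to its left, z up, the work surface at z = 0. Lengths are in mm, angles in rad, forces in N, time in s.
With the tool pointing down it reaches from about 400 to 900 mm from the base axis. Payload 5.5 kg.
Tool frame: the origin (TCP) lies on the centre line of the jaws, within the pads' length; the fingertips stand 19 mm ahead of it and the grasp point (between the pads) is the TCP; z points along the fingers, y is the line along which they close (so a half turn about z gives the same grasp; the last joint's range is limited). The gripper opens to 92 mm and grips with 3 to 60 N. Pads are 19 mm wide; open, the fingers measure 130 mm over their backs; the gripper's body (75 mm by 190 mm) begins 47 mm behind the grasp point.
Start: joints at [1.49, 0.501, -0.427, 1.55, 0.221, 1.138, -0.21], TCP at [219.126, -611.95, 245.729] pointing down, gripper open.
Joint ranges: [-2.88, 2.88], [-0.31, 2.03], [-1.54, 1.56], [0.2, 2.42], [-1.41, 4.55], [0.19, 2.02], [-2.57, 2.57]. Speed limits (rad/s): [2.57, 2.57, 3.14, 3.14, 3.14, 3.14, 3.14].

INTERFACE

Orientations are given as a unit quaternion [x, y, z, w].
In Python, from bench import telemetry, cams, finish_job gives the robot as it stands.
- The arm moves only by the tool move_arm, never from a script. Its argument "steps" is a list of rows, each an object with "linear": the shift along the tool's x, y, z in m, a list of three; "dr": the turn, a rotation vector about the tool's x, y, z in rad, a list of three. A call has 1 to 10 rows; each row shifts and turns the commanded pose from where the row before left it, along the tool's axes as they then stand; what a row does not reach is not made up. A row lasts 1/10 s, in which the tool goes at most 50 mm and 8.59 degrees, less where a joint would pass 70% of its speed; a pose out of reach is approached as far as the arm can. A call is refused whole if a number of a shift passes 0.05 or a number of a turn 0.15, either way. A call with a gripper value outside its range is refused whole. "grip" is the opening, from 0 (shut) to 1 (fully open), set as the call begins (left out, the last holds). The fingers move at their own pace and stop on an object; "squeeze" is the grip in N (left out, the last holds). Time passes only in rows, so rows that do not move let the fingers close. It gives the time, the measured TCP pose, the force, the opening and the grip force at its end, in the units of the state.
- telemetry.observe(): the state, without advancing time (a new reading comes with each control period).
- cams.camera(name): name is "scene" or "side" or "wrist"; returns the picture (480x640x3 uint8, blue, green, red); there is no depth.
- cams.camera_params(name): a dict with "fx", "fy", "cx", "cy" (pixels), "position" and "rotation" of the camera in the world. Camera axes: x right, y down, z forward; pixel columns grow to the right and rows downward; lengths in mm; the calibration is good to about 2 mm. A picture is of the moment at which its call begins: read the wrist's pose just before it. camera_params takes no time and is no camera call; for the wrist camera it gives the pose at the moment of the call.
- finish_job(): hands the job in; it is judged then, once.
The state is a dict: "t": time; "joint_positions": joint angles; "joint_velocities": joint speeds; "joint_torque": joint torques, N m; "tool_pos": TCP position; "eef_rot": TCP orientation; "force": force on the tool from outside, world axes, zero at the start; "ft_torque": the same for the moment, N m; "grip_width": opening from 0.0 (shut) to 1.0 (fully open); "grasp_force": force on a finger pad.
Only numpy, scipy, OpenCV 4.12 (cv2) and the standard library are available. Lean on these libraries where they do the work, as an engineer would, in place of code of your own. Each camera call takes 0.05 s, during which the arm holds its last target. There are 200 camera calls.

TASK

Set out the freshly turned wooden parts on the round cork mats for finishing, each upright and centred on its mat: the ball finial on the mat in front of the oil can (on the robot's side of it), the candlestick on the mat behind the wax tin (on the side away from the robot), and the round box on the mat between the can and the tin. Put the lid on the box, knob up, only once the box stands on its mat. Do not shift the oil can or the wax tin, do not knock any part over, and leave everything standing free.

Things in the scene. Friction and masses are not known exactly. Their poses are not given: they have to be found in the camera images.
- box_c (a point): Turned round box: open wooden pot, 56 mm across outside (52 at the foot), 60 mm high, wall 5 mm, 46 mm across inside, about 90 g. The point is at its centre, half-way up (30 mm above its underside); z is its axis, up. Loose, pale wood; starts on the bare bench, left or right of the rubber mat.
- lid_c (a point): Lid lying knob up: spigot below 34 mm across, 6 deep; disc 60 mm across, 8 thick; knob to hold it by 18 mm across, 28 high; 42 high in all, 50 g. Point on its axis (z, up) half-way up, 7 mm above the disc's top. Seated, the disc lies on the box's rim, spigot inside with 6 mm play all round, its point 45 mm above the box's. Loose, pale wood; starts on the bare bench, left or right of the rubber mat.
- candlestick_c (a point): Turned candlestick, 96 mm high: foot 60 mm across, waist 22 mm across from 34 to 56 mm above its underside, straight-sided cup 40 mm across from 68 mm up to the top, about 120 g. The point is on its axis, half-way up (48 mm above its underside); z is its axis, up. Loose, pale wood; starts on the bare bench, left or right of the rubber mat.
- finial_c (a point): Turned ball finial, 82 mm high: foot 52 mm across, neck 24 mm across, topped by a ball 52 mm across whose centre is 56 mm above the underside, about 110 g. The point is on its axis, half-way up (41 mm above its underside, so the ball's centre is 15 mm above the point); z is its axis, up. Loose, pale wood; starts on the bare bench, left or right of the rubber mat.
- mat_oil: Fixed round cork mat, 76 mm across, 3 mm thick, on the 4 mm black rubber bench mat; the three cork mats look alike, told apart by position. Origin at the centre of its underside, z up. This is the one directly in front of the oil can (towards the robot, centre 105 mm from the can's); the place of the finial.
- mat_mid: Fixed round cork mat, 76 mm across, 3 mm thick, on the 4 mm black rubber bench mat; the three cork mats look alike, told apart by position. Origin at the centre of its underside, z up. This is the one between the oil can and the wax tin; the place of the box.
- mat_wax: Fixed round cork mat, 76 mm across, 3 mm thick, on the 4 mm black rubber bench mat; the three cork mats look alike, told apart by position. Origin at the centre of its underside, z up. This is the one directly behind the wax tin (away from the robot, centre 105 mm from the tin's); the place of the candlestick.
- oil_can: Oil can: upright steel can, pale band, black screw cap, 68 mm across, 78 mm high, 0.5 kg, loose on the rubber bench mat, not to be shifted. Origin at the centre of its underside, z up. It and the wax tin stand about 150 mm to the left and right of the middle cork mat, either way round. Behind it stands a small amber jar, 57 mm high.
- wax_tin: Wax tin: flat round aluminium tin with a wider brass-coloured lid, 76 mm across, 34 mm high, 0.4 kg, loose, standing on the rubber bench mat. Origin at the centre of its underside, z up. To be left where it stands. In front of it lies a sanding block, 25 mm high.
Not all that is in view belongs to the job. What is shaped like the part that bears finial_c but purple is not meant. What is shaped like the mat_wax but blue is not meant.

How it is judged:
By the outcome, as a careful person would: the job done as asked, in the order asked, and still so for the second after the job is handed in, with the robot touching nothing.
It also fails if it takes over 115 s, if anything falls off the work surface, if the arm or the gripper's body presses on something with over 40 N, if the wrist force passes 120 N, or if a joint passes its speed limit or range.

## Working session

There is one attempt and no reset: what is moved stays moved. The work goes in short steps, Python scripts to look and compute and a tool call to move; the robot and the scene stay as the last step left them, time stands still between calls to the robot, and variables do not carry over. Pictures are saved under pics/ and viewed, at most 14 in all, crops included, and the job is handed in when it is done.

Besides the shell and the picture viewer there is one more tool, called as name([rows], argument=value, ...), one row to a line, values as JSON. move_arm: Moves the arm, as the interface text tells. Its arguments: {"type":"object","properties":{"steps":{"type":"array"},"grip":{"type":"number"},"squeeze":{"type":"number"}},"required":["steps"]}

```bash
mkdir -p pics; ls
python3 - <<'E'
from bench import telemetry, cams
import cv2
s=telemetry.observe(); print(s)
for n in ("scene","side"):
    cv2.imwrite(f"pics/{n}0.png",cams.camera(n)); p=cams.camera_params(n); print(n,p)
print(cams.camera_params("wrist"))
E
```

```text
pics
{'t': 0.0, 'joint_positions': array([ 1.49018302,  0.5018744 , -0.4268017 ,  1.55146424,  0.22077569,
        1.13832308, -0.21033171]), 'joint_velocities': array([ 0.001164  , -0.00021218,  0.00084051, -0.00027883,  0.00061677,
        0.00062803, -0.00117851]), 'joint_torque': array([-3.68694082e-04, -5.66586149e+01, -5.81659421e+00, -2.79108989e+01,
       -6.87836786e-02,  3.05974425e-02,  1.80662823e-04]), 'tool_pos': array([ 218.84053752, -611.32465605,  244.65669351]), 'eef_rot': array([ 9.85257767e-01,  1.71073431e-01, -1.26344894e-04, -9.99378267e-04]), 'force': array([-0.55912133,  0.41057412, -0.01122052]), 'ft_torque': array([0.0173482 , 0.02420267, 0.04379225]), 'grasp_force': 0.0, 'grip_width': 0.9966091347119583}
scene {'fx': 527.19197845462, 'fy': 527.19197845462, 'cx': 318.71116498617835, 'cy': 238.3356875841536, 'position': array([1267.18711748, -686.73258927,  964.79865085]), 'rotation': array([ 0.84143906,  0.3580901 , -0.16174556, -0.37093148])}
side {'fx': 578.5081073729377, 'fy': 578.5081073729377, 'cx': 321.1094104633996, 'cy': 234.48866880022393, 'position': array([  499.24911992, -1010.84151564,  1115.10487548]), 'rotation': array([ 0.92836293, -0.02684504,  0.01293319, -0.37047854])}
{'fx': 349.03063704191754, 'fy': 349.03063704191754, 'cx': 316.4998745529108, 'cy': 235.4470882279219, 'position': array([ 293.16134259, -583.87213623,  384.13238939]), 'rotation': array([ 0.80839648, -0.56937847, -0.08691202,  0.12144785])}
```

View pics/scene0.png

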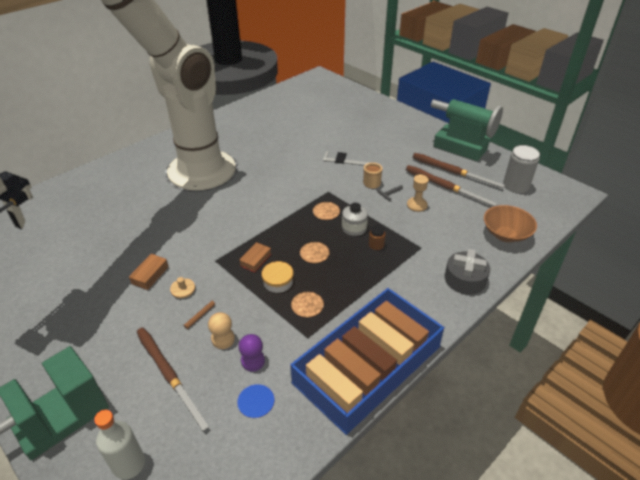

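View pics/side0.png

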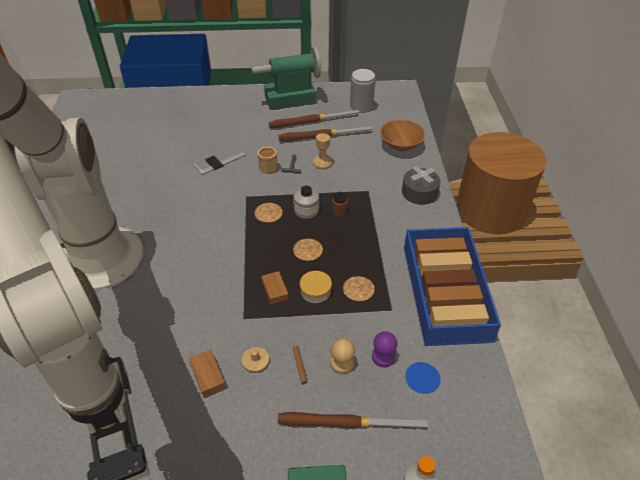

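The side view shows the box at about (268,160), the candlestick at (323,152), the lid at (256,359) and the finial at (343,355). The cork mats are at (268,212) for oil, (308,250) for mid and (359,289) for wax. The can is at (306,203) and the tin at (316,287). The scene view matches this. Next I'll fit model silhouettes in both views.

```bash
cat > h.py <<'E'
import numpy as np, cv2
from scipy.spatial.transform import Rotation as R
from scipy.optimize import minimize
from bench import telemetry, cams
a=np.linspace(0,2*np.pi,48,endpoint=False)
b=[(56+26*np.sin(t),26*np.cos(t)) for t in np.linspace(-1.1,1.57,12)]
PROF=dict(box=[(0,26),(60,28)],lid=[(0,17),(6,17),(6,30),(14,30),(14,9),(42,9)],
 candle=[(0,30),(8,30),(34,11),(56,11),(68,20),(96,20)],finial=[(0,26),(8,26),(28,12)]+b,mat=[(4,38),(7,38)],tin=[(27,38),(34,38)])
def proj(P,c):
    q=R.from_quat(c["rotation"]).inv().apply(P-c["position"])
    return q[:,:2]/q[:,2:]*[c["fx"],c["fy"]]+[c["cx"],c["cy"]]
def sil(prof,xy,c,shape,z0=0,k=4):
    m=np.zeros((shape[0],shape[1]),np.uint8)
    rings=[proj(np.c_[xy[0]+r*np.cos(a),xy[1]+r*np.sin(a),0*a+z+z0],c) for z,r in prof]
    for p,q in zip(rings,rings[1:]):
        cv2.fillConvexPoly(m,cv2.convexHull(np.round(np.r_[p,q]*16).astype(np.int32)),1,cv2.LINE_8,4)
    return m
def woodmask(im,lo=(4,75,90),hi=(28,255,255)):
    return cv2.inRange(cv2.cvtColor(im,cv2.COLOR_BGR2HSV),lo,hi)//255
def ray(px,c,z):
    d=R.from_quat(c["rotation"]).apply([(px[0]-c["cx"])/c["fx"],(px[1]-c["cy"])/c["fy"],1]); p=c["position"]
    return (p+d*(z-p[2])/d[2])[:2]
def fit(prof,xy0,views,z0=0,win=45,K=3,lo=(4,75,90)):
    """views: list of (im,c); coarse-to-fine IoU fit at K-fold enlargement"""
    V=[]
    for im,c in views:
        u,v=proj(np.array([[*xy0,z0+prof[-1][0]/2]]),c)[0].astype(int)
        x0,y0=max(u-win,0),max(v-win,0); cr=im[y0:v+win,x0:u+win]
        big=cv2.resize(cr,None,fx=K,fy=K,interpolation=cv2.INTER_CUBIC)
        cc=dict(c,fx=c["fx"]*K,fy=c["fy"]*K,cx=(c["cx"]-x0+.5)*K-.5,cy=(c["cy"]-y0+.5)*K-.5)
        V.append((woodmask(big,lo),cc))
    def f(xy):
        s=0
        for m,c in V:
            g=sil(prof,xy,c,m.shape,z0); s-= (g&m).sum()/max(1,(g|m).sum())
        return s/len(V)
    best=np.array(xy0,float)
    for st in (12,4,1.5,.5):
        best=min((best+[i*st,j*st] for i in range(-3,4) for j in range(-3,4)),key=f)
    return best,-f(best)
E
cat > m.py <<'E'
from h import *
V={n:(cv2.imread(f"pics/{n}0.png"),cams.camera_params(n)) for n in("scene","side")}
G=dict(box=(268,160,30),lid=(256,359,10),candle=(323,152,48),finial=(343,355,41),mat_oil=(268,212,7),mat_mid=(308,250,7),mat_wax=(359,289,7),tin=(316,283,38))
for k,(u,v,z) in G.items():
    xy=ray((u,v),V["side"][1],z); pr=PROF[k.split("_")[0]]
    print(k,xy.round(),*[(r[0].round(1),round(r[1],2)) for r in (fit(pr,xy,[V["scene"]]),fit(pr,xy,[V["side"]]),fit(pr,xy,list(V.values())))])
print("can",ray((306,189),V["side"][1],78),ray((355,208),V["scene"][1],78))
E
python3 m.py
```

```text
box [427. 328.] (array([424.7, 334.6]), np.float64(0.48)) (array([424.7, 328.6]), np.float64(0.55)) (array([424.7, 332.1]), np.float64(0.51))
lid [ 402. -330.] (array([ 399.7, -327.9]), np.float64(0.26)) (array([ 399.7, -329.9]), np.float64(0.53)) (array([ 399.7, -329.4]), np.float64(0.4))
candle [589. 334.] (array([588.3, 352.2]), np.float64(0.37)) (array([587.8, 346.7]), np.float64(0.5)) (array([588.3, 347.7]), np.float64(0.43))
finial [ 590. -350.] (array([ 588.4, -345.2]), np.float64(0.56)) (array([ 588.9, -346.2]), np.float64(0.77)) (array([ 588.9, -346.2]), np.float64(0.67))
mat_oil [426. 132.] (array([429. , 135.2]), np.float64(0.43)) (array([426. , 133.7]), np.float64(0.51)) (array([426.5, 134.2]), np.float64(0.47))
mat_mid [529. -14.] (array([530.9,  -7.9]), np.float64(0.31)) (array([528.4,  -8.9]), np.float64(0.25)) (array([528.9,  -8.4]), np.float64(0.28))
mat_wax [ 647. -148.] (array([ 647.3, -142.4]), np.float64(0.39)) (array([ 646.3, -143.4]), np.float64(0.52)) (array([ 646.3, -143.4]), np.float64(0.45))
tin [ 543. -148.] (array([ 542.4, -142.8]), np.float64(0.27)) (array([ 540.9, -143.3]), np.float64(0.36)) (array([ 541.4, -143.8]), np.float64(0.32))
can [531.6990189  141.46194005] [538.39839225 136.36992927]
```

move_arm([
  {"linear": [0,0,0],"dr": [0,0,0.115]},
  {"linear": [0,0,0],"dr": [0,0,0.115]},
  {"linear": [0,0,0],"dr": [0,0,0.114]},
  {"linear": [0.037,-0.0266,0],"dr": [0,0,0]},
  {"linear": [0.037,-0.0266,0],"dr": [0,0,0]},
  {"linear": [0.037,-0.0266,0],"dr": [0,0,0]},
  {"linear": [0.037,-0.0266,0],"dr": [0,0,0]},
  {"linear": [0.037,-0.0266,0],"dr": [0,0,0]},
  {"linear": [0.037,-0.0266,0],"dr": [0,0,0]},
  {"linear": [0,0,0],"dr": [0,0,0]},
], grip=1)

```text
t: 1.1
tool_pos: [448.7, -444.8, 245.8]
eef_rot: [1.0, 0.006, 0.002, -0.002]
force: [1.0, -0.2, -0.5]
grip_width: 1.0
grasp_force: 0.0
```

move_arm([
  {"linear": [0.035,-0.0248,0.02],"dr": [0,0,0.012]},
  {"linear": [0.035,-0.0248,0.02],"dr": [0,0,0]},
  {"linear": [0.035,-0.0248,0.02],"dr": [0,0,0]},
  {"linear": [0.035,-0.0248,0.0],"dr": [0,0,0]},
  {"linear": [0,0,0],"dr": [0,0,0]},
  {"linear": [0,0,0],"dr": [0,0,0]},
])

```text
t: 1.7
tool_pos: [583.0, -352.5, 184.9]
eef_rot: [1.0, -0.004, -0.0, -0.001]
force: [-0.9, -0.6, 0.3]
grip_width: 1.001
grasp_force: 0.0
```

Run:
```python
from h import *
s=telemetry.observe(); c=cams.camera_params("wrist"); im=cams.camera("wrist"); cv2.imwrite("pics/w1.png",im)
print(s["tool_pos"].round(1),s["eef_rot"].round(4),c["position"].round(1),R.from_quat(c["rotation"]).as_matrix().round(2))
print(fit(PROF["finial"],(589,-346),[(im,c)],win=150,K=1), proj(np.array([[589,-346,56.]]),c))
```

```text
[ 583.  -352.5  184.9] [ 1.0e+00 -4.3e-03 -3.0e-04 -6.0e-04] [ 662.  -352.7  324.2] [[-0.01 -0.96 -0.3 ]
 [-1.    0.01  0.  ]
 [-0.    0.3  -0.96]]
(array([ 588.5, -345. ]), np.float64(0.591052299936988)) [[309.60191772 223.30964165]]
```

View pics/w1.png

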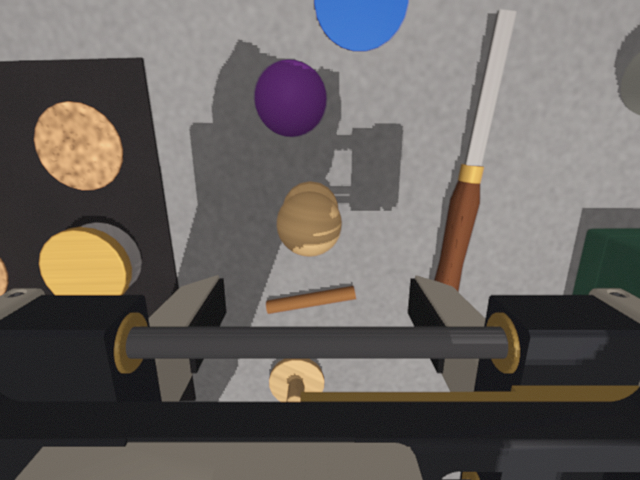

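The wrist view shows the finial ball at (310,222), which confirms (588.5,-345). Descending now.

move_arm([
  {"linear": [0.0055,-0.0075,0.0],"dr": [0,0,-0.008]},
  {"linear": [0,0,0.03],"dr": [0,0,0]},
  {"linear": [0,0,0.03],"dr": [0,0,0]},
  {"linear": [0,0,0.03],"dr": [0,0,0]},
  {"linear": [0,0,0.025],"dr": [0,0,0]},
  {"linear": [0,0,0.013],"dr": [0,0,0]},
  {"linear": [0,0,0],"dr": [0,0,0]},
  {"linear": [0,0,0],"dr": [0,0,0]},
])

```text
t: 2.55
tool_pos: [588.0, -347.7, 58.7]
eef_rot: [1.0, -0.002, 0.001, 0.0]
force: [-0.2, -1.0, 0.2]
grip_width: 0.998
grasp_force: 0.0
```

move_arm([
  {"linear": [0.0005,-0.0025,0.002],"dr": [0,0,0]},
  {"linear": [0,0,0],"dr": [0,0,0]},
  {"linear": [0,0,0],"dr": [0,0,0]},
])

```text
t: 2.85
tool_pos: [588.8, -344.6, 56.8]
eef_rot: [1.0, -0.002, 0.001, 0.0]
force: [-0.8, -0.4, 1.0]
grip_width: 1.003
grasp_force: 0.0
```

move_arm([
  {"linear": [0,0,0],"dr": [0,0,0]},
  {"linear": [0,0,0],"dr": [0,0,0]},
  {"linear": [0,0,0],"dr": [0,0,0]},
  {"linear": [0,0,0],"dr": [0,0,0]},
  {"linear": [0,0,0],"dr": [0,0,0]},
  {"linear": [0,0,0],"dr": [0,0,0]},
  {"linear": [0,0,0],"dr": [0,0,0]},
  {"linear": [0,0,0],"dr": [0,0,0]},
], grip=0.4, squeeze=20)

```text
t: 3.65
tool_pos: [588.1, -344.7, 55.7]
eef_rot: [1.0, -0.002, 0.0, 0.0]
force: [0.8, -0.3, -0.3]
grip_width: 0.556
grasp_force: 20.0
```

move_arm([
  {"linear": [0,0,-0.01],"dr": [0,0,0]},
  {"linear": [0,0,-0.03],"dr": [0,0,0]},
  {"linear": [0,0,-0.04],"dr": [0,0,0]},
  {"linear": [0,0,-0.03],"dr": [0,0,0]},
  {"linear": [0,0,-0.02],"dr": [0,0,0]},
  {"linear": [-0.005,-0.015,-0.01],"dr": [0,0,0]},
  {"linear": [-0.01,-0.03,0],"dr": [0,0,0]},
  {"linear": [-0.013,-0.038,0],"dr": [0,0,0]},
  {"linear": [-0.013,-0.038,0],"dr": [0,0,0]},
  {"linear": [-0.013,-0.038,0],"dr": [0,0,0]},
])

```text
t: 4.65
tool_pos: [532.9, -182.4, 195.1]
eef_rot: [1.0, -0.002, -0.001, -0.0]
force: [0.6, 0.5, -0.7]
grip_width: 0.555
grasp_force: 20.0
```

move_arm([
  {"linear": [-0.013,-0.038,0],"dr": [0,0,0]},
  {"linear": [-0.013,-0.038,0],"dr": [0,0,0]},
  {"linear": [-0.013,-0.038,0],"dr": [0,0,0]},
  {"linear": [-0.013,-0.038,0],"dr": [0,0,0]},
  {"linear": [-0.013,-0.038,0],"dr": [0,0,0]},
  {"linear": [-0.013,-0.038,0],"dr": [0,0,0]},
  {"linear": [-0.013,-0.038,0],"dr": [0,0,0]},
  {"linear": [-0.01,-0.03,0],"dr": [0,0,0]},
  {"linear": [-0.005,-0.015,0],"dr": [0,0,0]},
  {"linear": [0,0,0],"dr": [0,0,0]},
])

```text
t: 5.65
tool_pos: [427.6, 129.0, 195.4]
eef_rot: [1.0, 0.001, -0.001, -0.0]
force: [-0.1, -0.0, -1.1]
grip_width: 0.553
grasp_force: 20.0
```

Run:
```python
from h import *
V={n:(cams.camera(n),cams.camera_params(n)) for n in("scene","side")}
c=cams.camera_params("wrist"); im=cams.camera("wrist")
for k in V: print(k,fit(PROF["finial"],(428,130),[V[k]],z0=139.5,win=60))
o=np.hstack([V["scene"][0][120:280,230:430],V["side"][0][100:260,200:400]])
cv2.imwrite("pics/f2.png",np.vstack([cv2.resize(o,None,fx=1.6,fy=1.6),im[:300]]))
```

```text
scene (array([425., 133.]), np.float64(0.3133648329395883))
side (array([429. , 127.5]), np.float64(0.12544826670208528))
```

View pics/f2.png

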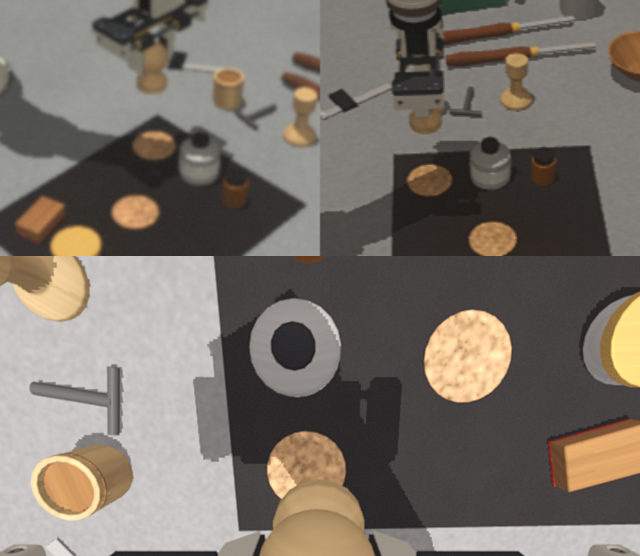

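The finial hangs upright. In the wrist part the mid mat is at (468,100), the oil mat is partly visible at (306,210) and the can is at (295,92). I'll fit all of these from the wrist view.

Run:
```python
from h import *
c=cams.camera_params("wrist"); im=cv2.imread("pics/f2.png")[256:]
print(fit(PROF["mat"],(529,-8.5),[(im,c)],win=60,K=2),fit(PROF["box"],(425,332),[(im,c)],win=70,K=2))
m=woodmask(im); m[220:]=0
n,l,st,ce=cv2.connectedComponentsWithStats(m)
i=l[195,300]; pts=np.argwhere(l==i)[:,::-1]
cnt=max(cv2.findContours((l==i).astype(np.uint8),0,1)[0],key=len)[:,0]
w=np.array([ray(p,c,7) for p in cnt if p[1]<215])
from scipy.optimize import least_squares
r=least_squares(lambda q:np.hypot(*(w-q).T)-38,(426,134),loss="soft_l1"); print("mat_oil",r.x,np.abs(r.fun).mean(),len(w))
print("can top",ray((293,90),c,80),"candle foot/side",im.shape)
print(telemetry.observe()["tool_pos"])
```

```text
(array([529.5,  -7.5]), np.float64(0.9646062006547275)) (array([427.5, 331.5]), np.float64(0.9044337537381355))
mat_oil [427.95776814 135.98187582] 0.25389120752955596 113
can top [532.75438236 141.35338659] candle foot/side (300, 640, 3)
[429.60085985 125.20556524 195.39256027]
```

move_arm([
  {"linear": [-0.0012,-0.01,0.01],"dr": [0,0,0]},
  {"linear": [0,0,0.03],"dr": [0,0,0]},
  {"linear": [0,0,0.035],"dr": [0,0,0]},
  {"linear": [0,0,0.025],"dr": [0,0,0]},
  {"linear": [0,0,0.015],"dr": [0,0,0]},
  {"linear": [0,0,0.01],"dr": [0,0,0]},
  {"linear": [0,0,0],"dr": [0,0,0]},
  {"linear": [0,0,0],"dr": [0,0,0]},
  {"linear": [0,0,0],"dr": [0,0,0]},
])

```text
t: 6.7
tool_pos: [429.8, 136.1, 71.6]
eef_rot: [1.0, -0.002, 0.001, -0.0]
force: [0.7, 0.7, -0.3]
grip_width: 0.556
grasp_force: 20.0
```

Run:
```python
from h import *
s=telemetry.observe(); print(s["tool_pos"].round(1),s["force"].round(1))
cams.camera("side");s=telemetry.observe(); print(s["tool_pos"].round(1),s["force"].round(1))
```

```text
[429.8 136.1  71.6] [ 0.7  0.7 -0.3]
[429.8 136.1  71.6] [0.8 0.  0.2]
```

move_arm([
  {"linear": [-0.002,0.0006,0.003],"dr": [0,0,0]},
  {"linear": [0,0,0.002],"dr": [0,0,0]},
  {"linear": [0,0,0.0015],"dr": [0,0,0]},
  {"linear": [0,0,0.001],"dr": [0,0,0]},
  {"linear": [0,0,0],"dr": [0,0,0]},
  {"linear": [0,0,0],"dr": [0,0,0]},
])

```text
t: 7.35
tool_pos: [427.0, 135.6, 63.2]
eef_rot: [1.0, -0.002, -0.0, -0.0]
force: [0.7, -0.4, -1.4]
grip_width: 0.557
grasp_force: 20.0
```

move_arm([
  {"linear": [0,0,0.0007],"dr": [0,0,0]},
  {"linear": [0,0,0],"dr": [0,0,0]},
  {"linear": [0,0,0],"dr": [0,0,0]},
])

```text
t: 7.65
tool_pos: [427.1, 135.6, 62.6]
eef_rot: [1.0, -0.002, 0.0, -0.0]
force: [-1.0, -0.3, 0.5]
grip_width: 0.554
grasp_force: 20.0
```

move_arm([
  {"linear": [0,0,0.0007],"dr": [0,0,0]},
  {"linear": [0,0,0],"dr": [0,0,0]},
  {"linear": [0,0,0],"dr": [0,0,0]},
])

```text
t: 7.95
tool_pos: [427.5, 135.6, 62.5]
eef_rot: [1.0, -0.002, 0.001, 0.0]
force: [-1.6, -0.5, 8.2]
grip_width: 0.559
grasp_force: 20.0
```

move_arm([
  {"linear": [0,0,-0.0005],"dr": [0,0,0]},
  {"linear": [0,0,0],"dr": [0,0,0]},
  {"linear": [0,0,0],"dr": [0,0,0]},
  {"linear": [0,0,0],"dr": [0,0,0]},
  {"linear": [0,0,0],"dr": [0,0,0]},
  {"linear": [0,0,0],"dr": [0,0,0]},
], grip=1)

```text
t: 8.55
tool_pos: [426.9, 135.5, 62.3]
eef_rot: [1.0, -0.002, -0.0, -0.0]
force: [0.0, -0.7, -0.4]
grip_width: 0.992
grasp_force: 0.0
```

move_arm([
  {"linear": [0,0,-0.02],"dr": [0,0,0]},
  {"linear": [0,0,-0.04],"dr": [0,0,0]},
  {"linear": [0,0,-0.04],"dr": [0,0,0]},
  {"linear": [0,0,-0.04],"dr": [0,0,0]},
  {"linear": [0.0225,-0.03,0],"dr": [0,0,0]},
  {"linear": [0.0225,-0.03,0],"dr": [0,0,0]},
  {"linear": [0.0225,-0.03,0],"dr": [0,0,0]},
  {"linear": [0.0225,-0.03,0],"dr": [0,0,0]},
  {"linear": [0.0225,-0.03,0],"dr": [0,0,0]},
  {"linear": [0.0225,-0.03,0],"dr": [0,0,0]},
])

```text
t: 9.55
tool_pos: [563.4, 315.9, 201.9]
eef_rot: [1.0, -0.002, -0.0, 0.0]
force: [0.8, 0.5, 0.7]
grip_width: 1.004
grasp_force: 0.0
```

move_arm([
  {"linear": [0.0225,-0.03,0],"dr": [0,0,0]},
  {"linear": [0,0,0],"dr": [0,0,0]},
  {"linear": [0,0,0],"dr": [0,0,0]},
])

```text
t: 9.85
tool_pos: [584.5, 345.5, 201.3]
eef_rot: [1.0, -0.001, -0.001, 0.0]
force: [-0.3, -0.1, -0.4]
grip_width: 1.0
grasp_force: 0.0
```

Run:
```python
from h import *
V={n:(cams.camera(n),cams.camera_params(n)) for n in("scene","side")}
c=cams.camera_params("wrist"); im=cams.camera("wrist"); cv2.imwrite("pics/w3.png",im)
print(telemetry.observe()["tool_pos"].round(1))
for k in V: print(k,fit(PROF["finial"],(428,135),[V[k]],z0=7,win=30))
print(fit(PROF["candle"],(588,347),[(im,c)],win=100,K=2,lo=(12,75,110)))
o=np.hstack([V["scene"][0][120:280,230:430],V["side"][0][100:260,200:400]])
cv2.imwrite("pics/f3.png",np.vstack([cv2.resize(o,None,fx=1.6,fy=1.6),im[:300]]))
```

```text
[584.9 343.3 202.2]
scene (array([435. , 128.5]), np.float64(0.770660776734769))
side (array([427. , 123.5]), np.float64(0.7247634069400631))
(array([590.5, 348.5]), np.float64(0.9475867043337141))
```

View pics/f3.png

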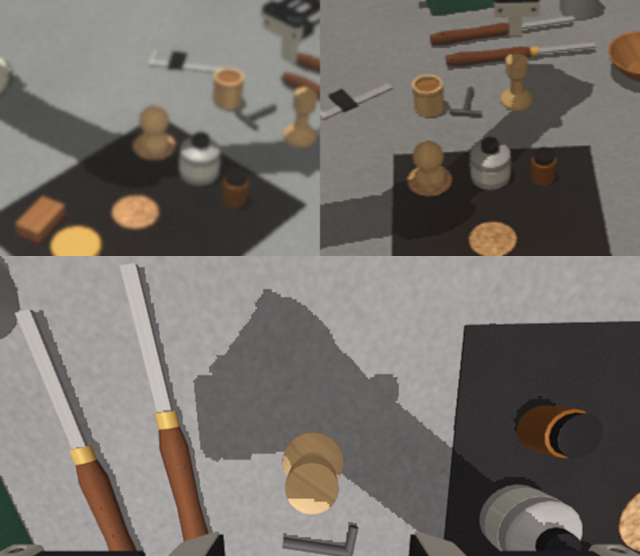

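The finial stands upright with an even cork ring around it. The wrist view shows the candlestick at (312,470) in the composite, fitted at (590.5,348.5). Now I'll grasp its cup.

move_arm([
  {"linear": [0.0055,-0.0035,0.02],"dr": [0,0,0]},
  {"linear": [0,0,0.03],"dr": [0,0,0]},
  {"linear": [0,0,0.03],"dr": [0,0,0]},
  {"linear": [0,0,0.025],"dr": [0,0,0]},
  {"linear": [0,0,0.012],"dr": [0,0,0]},
  {"linear": [0,0,0],"dr": [0,0,0]},
  {"linear": [0,0,0],"dr": [0,0,0]},
  {"linear": [0,0,0],"dr": [0,0,0]},
])

```text
t: 10.8
tool_pos: [591.8, 349.1, 87.1]
eef_rot: [1.0, -0.002, 0.001, -0.001]
force: [-0.0, -0.1, 0.3]
grip_width: 0.999
grasp_force: 0.0
```

move_arm([
  {"linear": [-0.001,0.0,0.002],"dr": [0,0,0]},
  {"linear": [0,0,0],"dr": [0,0,0]},
  {"linear": [0,0,0],"dr": [0,0,0]},
  {"linear": [0,0,0],"dr": [0,0,0]},
  {"linear": [0,0,0],"dr": [0,0,0]},
  {"linear": [0,0,0],"dr": [0,0,0]},
  {"linear": [0,0,0],"dr": [0,0,0]},
  {"linear": [0,0,0],"dr": [0,0,0]},
  {"linear": [0,0,0],"dr": [0,0,0]},
  {"linear": [0,0,0],"dr": [0,0,0]},
], grip=0.3, squeeze=18)

```text
t: 11.8
tool_pos: [589.8, 348.3, 83.3]
eef_rot: [1.0, -0.002, -0.0, 0.0]
force: [0.1, 0.3, 0.5]
grip_width: 0.432
grasp_force: 18.0
```

move_arm([
  {"linear": [0,0,-0.01],"dr": [0,0,0]},
  {"linear": [0,0,-0.03],"dr": [0,0,0]},
  {"linear": [0,0,-0.04],"dr": [0,0,0]},
  {"linear": [0,0,-0.03],"dr": [0,0,0]},
  {"linear": [0,0,-0.02],"dr": [0,0,0]},
  {"linear": [0.0015,0.015,0],"dr": [0,0,0]},
  {"linear": [0.0035,0.03,0],"dr": [0,0,0]},
  {"linear": [0.0045,0.039,0],"dr": [0,0,0]},
  {"linear": [0.0045,0.039,0],"dr": [0,0,0]},
  {"linear": [0.0045,0.039,0],"dr": [0,0,0]},
])

```text
t: 12.8
tool_pos: [606.9, 182.9, 211.8]
eef_rot: [1.0, -0.002, -0.001, 0.001]
force: [1.3, -0.5, -1.5]
grip_width: 0.428
grasp_force: 18.0
```

move_arm([
  {"linear": [0.0045,0.039,0],"dr": [0,0,0]},
  {"linear": [0.0045,0.039,0],"dr": [0,0,0]},
  {"linear": [0.0045,0.039,0],"dr": [0,0,0]},
  {"linear": [0.0045,0.039,0],"dr": [0,0,0]},
  {"linear": [0.0045,0.039,0],"dr": [0,0,0]},
  {"linear": [0.0045,0.039,0],"dr": [0,0,0]},
  {"linear": [0.0045,0.039,0],"dr": [0,0,0]},
  {"linear": [0.0045,0.038,0],"dr": [0,0,0]},
  {"linear": [0.0015,0.015,0],"dr": [0,0,0]},
  {"linear": [0,0,0],"dr": [0,0,0]},
])

```text
t: 13.8
tool_pos: [642.2, -145.1, 211.6]
eef_rot: [1.0, -0.005, -0.001, 0.001]
force: [-0.4, 0.6, -0.7]
grip_width: 0.43
grasp_force: 18.0
```

Run:
```python
from h import *
V={n:(cams.camera(n),cams.camera_params(n)) for n in("scene","side")}
c=cams.camera_params("wrist"); im=cams.camera("wrist"); 
print(telemetry.observe()["tool_pos"].round(1))
z=213-84
for k in V: print(k,fit(PROF["candle"],(644,-138),[V[k]],z0=z,win=60))
o=np.hstack([V["scene"][0][160:320,200:400],V["side"][0][190:350,250:450]])
cv2.imwrite("pics/f4.png",np.vstack([cv2.resize(o,None,fx=1.6,fy=1.6),im[:300]]))
```

```text
[ 643.3 -137.5  212.9]
scene (array([ 643.5, -145. ]), np.float64(0.2701799589355449))
side (array([ 641.5, -143. ]), np.float64(0.16073382142556594))
```

View pics/f4.png

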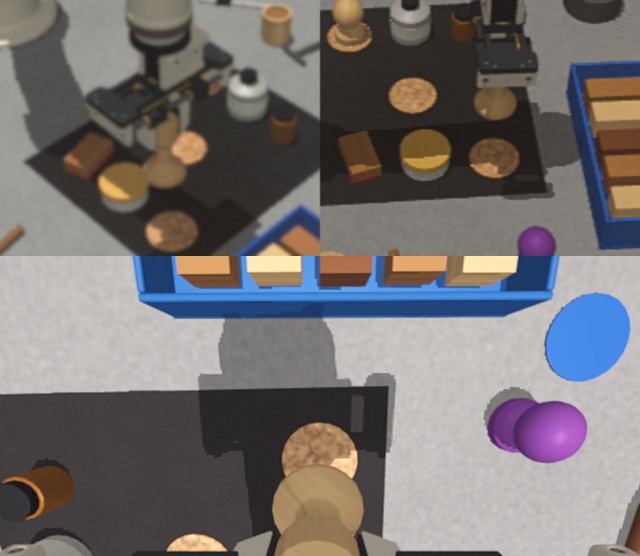

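The candlestick hangs upright. The wax mat's upper arc is visible at (320,455) in the composite, so I'll fit it.

Run:
```python
from h import *
from scipy.optimize import least_squares
c=cams.camera_params("wrist"); im=cv2.imread("pics/f4.png")[256:]
m=woodmask(im,lo=(4,60,50)); m[206:]=0; m[:135]=0
n,l=cv2.connectedComponents(m)
cnt=max(cv2.findContours((l==l[190,315]).astype(np.uint8),0,1)[0],key=len)[:,0]
w=np.array([ray(p,c,7) for p in cnt if p[1]<203])
r=least_squares(lambda q:np.hypot(*(w-q).T)-38,(646,-143),loss="soft_l1"); print(r.x,np.abs(r.fun).mean(),len(w))
print(telemetry.observe()["tool_pos"])
```

```text
[ 648.36774028 -138.79656061] 0.27376566749639464 106
[ 643.28062148 -137.49835576  212.85214536]
```

```bash
cat > mw.py <<'E'
from h import *
from scipy.optimize import least_squares
def matfit(im,c,x0,ymax):
    u,v=proj(np.array([[*x0,7.]]),c)[0].astype(int)
    m=woodmask(im,lo=(4,60,50)); m[ymax:]=0; m[:max(0,v-65)]=0
    k=cv2.findContours(m,0,1)[0]
    cnt=max((q for q in k if abs(q[:,0,0].mean()-u)<40),key=len)[:,0]
    w=np.array([ray(p,c,7) for p in cnt if p[1]<ymax-3])
    r=least_squares(lambda q:np.hypot(*(w-q).T)-38,x0,loss="soft_l1"); return r.x.round(1),np.abs(r.fun).mean().round(2)
if __name__=="__main__":
    for i in range(3):
        s=telemetry.observe(); c=cams.camera_params("wrist"); im=cams.camera("wrist")
        print(s["tool_pos"].round(1),c["position"].round(1),matfit(im,c,(647,-140),206))
    for n in("scene","side"):
        print(n,[fit(PROF["mat"],p,[(cv2.imread(f"pics/{n}0.png"),cams.camera_params(n))],win=w,K=4) for p,w in (((648,-140),20),((427,135),20),((529,-8),20))])
E
python3 mw.py
```

```text
[ 643.3 -137.5  212.9] [ 722.3 -137.2  352.1] (array([ 647.9, -140.5]), np.float64(0.29))
[ 643.6 -136.9  213.1] [ 722.5 -136.5  352.4] (array([ 647.8, -140.7]), np.float64(0.23))
[ 643.7 -136.9  213.3] [ 722.7 -136.4  352.7] (array([ 647.9, -140.7]), np.float64(0.24))
scene [(array([ 649. , -142.5]), np.float64(0.9187682505972923)), (array([428.5, 135. ]), np.float64(0.8948224852071006)), (array([531. ,  -7.5]), np.float64(0.9094943360971622))]
side [(array([ 646. , -143.5]), np.float64(0.9804588761423294)), (array([426., 134.]), np.float64(0.9773724629731212)), (array([528.,  -9.]), np.float64(0.9778393351800554))]
```

move_arm([
  {"linear": [0.0042,0.0043,0.01],"dr": [0,0,0]},
  {"linear": [0,0,0.03],"dr": [0,0,0]},
  {"linear": [0,0,0.035],"dr": [0,0,0]},
  {"linear": [0,0,0.025],"dr": [0,0,0]},
  {"linear": [0,0,0.012],"dr": [0,0,0]},
  {"linear": [0,0,0.005],"dr": [0,0,0]},
  {"linear": [0,0,0],"dr": [0,0,0]},
  {"linear": [0,0,0],"dr": [0,0,0]},
  {"linear": [0,0,0],"dr": [0,0,0]},
  {"linear": [0,0,0],"dr": [0,0,0]},
])

```text
t: 15.1
tool_pos: [648.8, -144.4, 97.6]
eef_rot: [1.0, -0.002, 0.001, 0.0]
force: [0.5, 0.7, -0.5]
grip_width: 0.432
grasp_force: 18.0
```

move_arm([
  {"linear": [-0.0008,-0.0025,0.002],"dr": [0,0,0]},
  {"linear": [0,0,0.002],"dr": [0,0,0]},
  {"linear": [0,0,0.0013],"dr": [0,0,0]},
  {"linear": [0,0,0],"dr": [0,0,0]},
  {"linear": [0,0,0],"dr": [0,0,0]},
  {"linear": [0,0,0],"dr": [0,0,0]},
])

```text
t: 15.7
tool_pos: [647.2, -141.8, 91.0]
eef_rot: [1.0, -0.002, 0.0, 0.0]
force: [0.1, 0.5, -1.1]
grip_width: 0.429
grasp_force: 18.0
```

move_arm([
  {"linear": [0,-0.0003,0.0007],"dr": [0,0,0]},
  {"linear": [0,0,0],"dr": [0,0,0]},
  {"linear": [0,0,0],"dr": [0,0,0]},
])

```text
t: 16.0
tool_pos: [647.2, -141.4, 90.4]
eef_rot: [1.0, -0.002, 0.0, -0.0]
force: [-0.0, 0.2, -1.0]
grip_width: 0.43
grasp_force: 18.0
```

move_arm([
  {"linear": [0,0,0.0005],"dr": [0,0,0]},
  {"linear": [0,0,0],"dr": [0,0,0]},
  {"linear": [0,0,0],"dr": [0,0,0]},
])

```text
t: 16.3
tool_pos: [647.4, -141.4, 90.2]
eef_rot: [1.0, -0.002, 0.0, 0.0]
force: [-0.7, -0.5, 2.8]
grip_width: 0.429
grasp_force: 18.0
```

move_arm([
  {"linear": [0,0,-0.0003],"dr": [0,0,0]},
  {"linear": [0,0,0],"dr": [0,0,0]},
  {"linear": [0,0,0],"dr": [0,0,0]},
  {"linear": [0,0,0],"dr": [0,0,0]},
  {"linear": [0,0,0],"dr": [0,0,0]},
  {"linear": [0,0,0],"dr": [0,0,0]},
], grip=1)

```text
t: 16.9
tool_pos: [647.2, -141.3, 90.1]
eef_rot: [1.0, -0.002, 0.0, -0.0]
force: [0.4, 0.0, 0.3]
grip_width: 0.903
grasp_force: 0.0
```

move_arm([
  {"linear": [0,0,-0.02],"dr": [0,0,0]},
  {"linear": [0,0,-0.04],"dr": [0,0,0]},
  {"linear": [0,0,-0.04],"dr": [0,0,0]},
  {"linear": [0,0,-0.02],"dr": [0,0,0]},
  {"linear": [-0.017,-0.0363,0],"dr": [0,0,0]},
  {"linear": [-0.017,-0.0363,0],"dr": [0,0,0]},
  {"linear": [-0.017,-0.0363,0],"dr": [0,0,0]},
  {"linear": [-0.017,-0.0363,0],"dr": [0,0,0]},
  {"linear": [-0.017,-0.0363,0],"dr": [0,0,0]},
  {"linear": [-0.017,-0.0363,0],"dr": [0,0,0]},
])

```text
t: 17.9
tool_pos: [545.3, 78.1, 210.4]
eef_rot: [1.0, -0.002, 0.0, 0.0]
force: [0.6, 1.2, -0.8]
grip_width: 1.003
grasp_force: 0.0
```

move_arm([
  {"linear": [-0.017,-0.0363,0],"dr": [0,0,0]},
  {"linear": [-0.017,-0.0363,0],"dr": [0,0,0]},
  {"linear": [-0.017,-0.0363,0],"dr": [0,0,0]},
  {"linear": [-0.017,-0.0363,0],"dr": [0,0,0]},
  {"linear": [-0.017,-0.0363,0],"dr": [0,0,0]},
  {"linear": [-0.017,-0.0363,0],"dr": [0,0,0]},
  {"linear": [-0.017,-0.0363,0],"dr": [0,0,0]},
  {"linear": [0,0,0],"dr": [0,0,0]},
  {"linear": [0,0,0],"dr": [0,0,0]},
  {"linear": [0,0,0],"dr": [0,0,0]},
])

```text
t: 18.9
tool_pos: [428.7, 330.3, 210.0]
eef_rot: [1.0, -0.003, 0.0, 0.001]
force: [0.6, 0.2, -0.0]
grip_width: 0.999
grasp_force: 0.0
```

Run:
```python
from h import *
V={n:(cams.camera(n),cams.camera_params(n)) for n in("scene","side")}
s=telemetry.observe();c=cams.camera_params("wrist"); im=cams.camera("wrist"); cv2.imwrite("pics/w5.png",im)
print(s["tool_pos"].round(1),fit(PROF["box"],(427,331),[(im,c)],win=100,K=2,lo=(4,60,60)))
for n in V: print(n,fit(PROF["mat"][:1]+PROF["mat"][1:],(647,-142),[V[n]],win=18,K=4),fit(PROF["candle"],(647,-142),[V[n]],z0=7,win=35,K=3))
o=np.hstack([V["scene"][0][200:360,200:400],V["side"][0][190:350,250:450]])
cv2.imwrite("pics/f5.png",np.vstack([cv2.resize(o,None,fx=1.6,fy=1.6),im[:300]]))
```

```text
[429.2 329.8 210. ] (array([426.5, 333.5]), np.float64(0.9774420671269396))
scene (array([ 647. , -142.5]), np.float64(0.842267706302794)) (array([ 646. , -141.5]), np.float64(0.44238581804751936))
side (array([ 646., -143.]), np.float64(0.8434738702347891)) (array([ 646., -144.]), np.float64(0.6845794392523364))
```

View pics/f5.png

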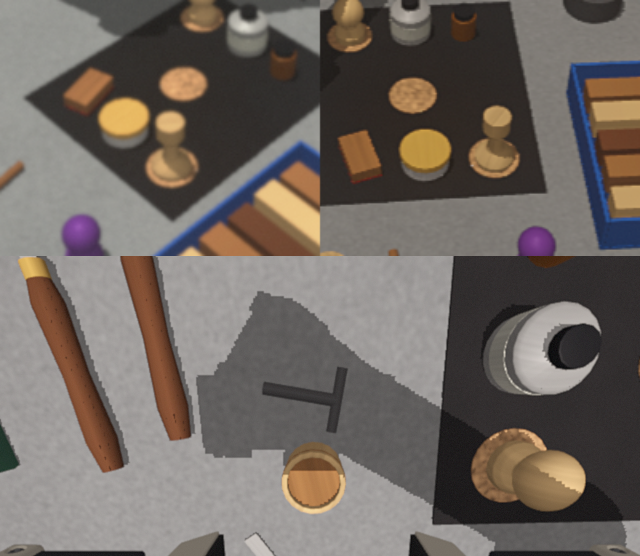

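The candlestick stands centred. The box is at (314,478) in the composite, fitted at (426.5,333.5). Going down on it.

move_arm([
  {"linear": [-0.0025,-0.0037,0.02],"dr": [0,0,0]},
  {"linear": [0,0,0.035],"dr": [0,0,0]},
  {"linear": [0,0,0.035],"dr": [0,0,0]},
  {"linear": [0,0,0.035],"dr": [0,0,0]},
  {"linear": [0,0,0.025],"dr": [0,0,0]},
  {"linear": [0,0,0.015],"dr": [0,0,0]},
  {"linear": [0,0,0],"dr": [0,0,0]},
  {"linear": [0,0,0],"dr": [0,0,0]},
  {"linear": [0,0,0],"dr": [0,0,0]},
  {"linear": [0,0,0],"dr": [0,0,0]},
])

```text
t: 20.05
tool_pos: [426.7, 335.5, 46.3]
eef_rot: [1.0, -0.002, 0.001, -0.001]
force: [0.4, -0.4, -0.1]
grip_width: 0.998
grasp_force: 0.0
```

move_arm([
  {"linear": [0,0,0],"dr": [0,0,0]},
  {"linear": [0,0,0],"dr": [0,0,0]},
  {"linear": [0,0,0],"dr": [0,0,0]},
])

```text
t: 20.35
tool_pos: [425.8, 335.2, 45.4]
eef_rot: [1.0, -0.002, 0.0, -0.0]
force: [-0.9, 0.1, -0.3]
grip_width: 1.0
grasp_force: 0.0
```

move_arm([
  {"linear": [0.0006,0.0018,0.002],"dr": [0,0,0]},
  {"linear": [0,0,0],"dr": [0,0,0]},
  {"linear": [0,0,0],"dr": [0,0,0]},
  {"linear": [0,0,0],"dr": [0,0,0]},
  {"linear": [0,0,0],"dr": [0,0,0]},
  {"linear": [0,0,0],"dr": [0,0,0]},
  {"linear": [0,0,0],"dr": [0,0,0]},
  {"linear": [0,0,0],"dr": [0,0,0]},
  {"linear": [0,0,0],"dr": [0,0,0]},
], grip=0.45, squeeze=20)

```text
t: 21.25
tool_pos: [426.3, 333.3, 43.1]
eef_rot: [1.0, -0.002, 0.0, 0.0]
force: [0.1, 0.6, -0.2]
grip_width: 0.601
grasp_force: 20.0
```

move_arm([
  {"linear": [0,0,-0.01],"dr": [0,0,0]},
  {"linear": [0,0,-0.03],"dr": [0,0,0]},
  {"linear": [0,0,-0.04],"dr": [0,0,0]},
  {"linear": [0,0,-0.04],"dr": [0,0,0]},
  {"linear": [0,0,-0.03],"dr": [0,0,0]},
  {"linear": [0,0,-0.02],"dr": [0,0,0]},
  {"linear": [0.0045,0.015,0],"dr": [0,0,0]},
  {"linear": [0.009,0.03,0],"dr": [0,0,0]},
  {"linear": [0.0115,0.038,0],"dr": [0,0,0]},
  {"linear": [0.0115,0.038,0],"dr": [0,0,0]},
])

```text
t: 22.25
tool_pos: [462.2, 211.4, 213.9]
eef_rot: [1.0, -0.001, 0.0, -0.0]
force: [0.9, -0.1, -1.1]
grip_width: 0.602
grasp_force: 20.0
```

move_arm([
  {"linear": [0.0115,0.038,0],"dr": [0,0,0]},
  {"linear": [0.0115,0.038,0],"dr": [0,0,0]},
  {"linear": [0.0115,0.038,0],"dr": [0,0,0]},
  {"linear": [0.0115,0.038,0],"dr": [0,0,0]},
  {"linear": [0.0115,0.038,0],"dr": [0,0,0]},
  {"linear": [0.009,0.03,0],"dr": [0,0,0]},
  {"linear": [0,0,0],"dr": [0,0,0]},
  {"linear": [0,0,0],"dr": [0,0,0]},
  {"linear": [0,0,0],"dr": [0,0,0]},
])

```text
t: 23.15
tool_pos: [527.5, -6.7, 213.4]
eef_rot: [1.0, -0.001, 0.0, -0.0]
force: [-0.9, 0.3, -0.7]
grip_width: 0.603
grasp_force: 20.0
```

Run:
```python
from mw import *
s=telemetry.observe();c=cams.camera_params("wrist"); im=cams.camera("wrist"); cv2.imwrite("pics/w6.png",im)
print(s["tool_pos"].round(1),s["force"].round(1)); print([matfit(im,c,(529,-8),y) for y in (190,200,206)])
```

```text
[527.5  -6.7 213.4] [-0.9  0.3 -0.7]
[(array([529.9,  -5.9]), np.float64(0.25)), (array([529.9,  -5.9]), np.float64(0.25)), (array([529.9,  -5.9]), np.float64(0.26))]
```

View pics/w6.png

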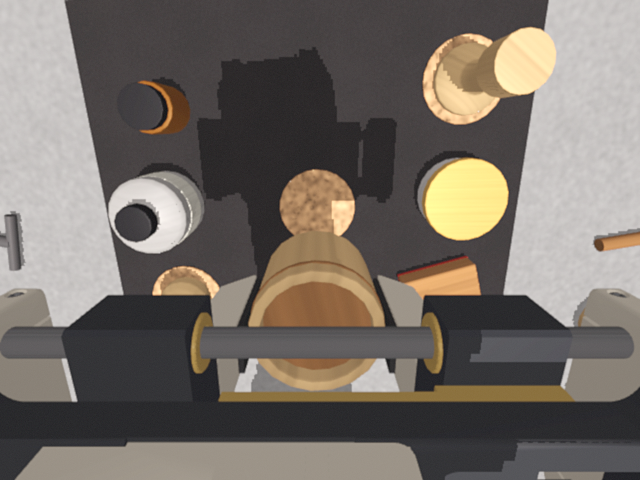

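The box hangs upright with the mid mat at (317,202) below it, fitted at about (529.6,-7). Lowering.

move_arm([
  {"linear": [0.002,0,0.01],"dr": [0,0,0]},
  {"linear": [0,0,0.03],"dr": [0,0,0]},
  {"linear": [0,0,0.035],"dr": [0,0,0]},
  {"linear": [0,0,0.035],"dr": [0,0,0]},
  {"linear": [0,0,0.025],"dr": [0,0,0]},
  {"linear": [0,0,0.015],"dr": [0,0,0]},
  {"linear": [0,0,0.008],"dr": [0,0,0]},
  {"linear": [0,0,0],"dr": [0,0,0]},
  {"linear": [0,0,0],"dr": [0,0,0]},
  {"linear": [0,0,0],"dr": [0,0,0]},
])

```text
t: 24.2
tool_pos: [531.1, -8.0, 56.4]
eef_rot: [1.0, -0.002, 0.001, 0.0]
force: [0.1, 0.2, -0.9]
grip_width: 0.604
grasp_force: 20.0
```

move_arm([
  {"linear": [0,0,0],"dr": [0,0,0]},
  {"linear": [0,0,0],"dr": [0,0,0]},
])

```text
t: 24.4
tool_pos: [530.5, -8.2, 55.9]
eef_rot: [1.0, -0.002, 0.001, 0.0]
force: [0.5, 0.1, -0.7]
grip_width: 0.602
grasp_force: 20.0
```

move_arm([
  {"linear": [-0.001,-0.001,0.002],"dr": [0,0,0]},
  {"linear": [0,0,0.002],"dr": [0,0,0]},
  {"linear": [0,0,0.001],"dr": [0,0,0]},
  {"linear": [0,0,0],"dr": [0,0,0]},
  {"linear": [0,0,0],"dr": [0,0,0]},
  {"linear": [0,0,0],"dr": [0,0,0]},
])

```text
t: 25.0
tool_pos: [528.7, -7.0, 50.1]
eef_rot: [1.0, -0.002, -0.0, -0.0]
force: [-2.7, -0.0, 2.3]
grip_width: 0.602
grasp_force: 20.0
```

move_arm([
  {"linear": [0,0,0.0007],"dr": [0,0,0]},
  {"linear": [0,0,0],"dr": [0,0,0]},
  {"linear": [0,0,0],"dr": [0,0,0]},
])

```text
t: 25.3
tool_pos: [528.7, -7.0, 50.1]
eef_rot: [1.0, -0.002, -0.0, 0.0]
force: [-3.7, 0.3, 8.1]
grip_width: 0.599
grasp_force: 20.0
```

move_arm([
  {"linear": [0,0,-0.0005],"dr": [0,0,0]},
  {"linear": [0,0,0],"dr": [0,0,0]},
  {"linear": [0,0,0],"dr": [0,0,0]},
  {"linear": [0,0,0],"dr": [0,0,0]},
  {"linear": [0,0,0],"dr": [0,0,0]},
  {"linear": [0,0,0],"dr": [0,0,0]},
], grip=1)

```text
t: 25.9
tool_pos: [528.9, -7.1, 49.8]
eef_rot: [1.0, -0.002, -0.0, -0.0]
force: [-0.4, 0.2, 0.3]
grip_width: 0.996
grasp_force: 0.0
```

move_arm([
  {"linear": [0,0,-0.02],"dr": [0,0,0]},
  {"linear": [0,0,-0.04],"dr": [0,0,0]},
  {"linear": [0,0,-0.04],"dr": [0,0,0]},
  {"linear": [0,0,-0.035],"dr": [0,0,0]},
  {"linear": [-0.0129,0.0323,0],"dr": [0,0,0]},
  {"linear": [-0.0129,0.0323,0],"dr": [0,0,0]},
  {"linear": [-0.0129,0.0323,0],"dr": [0,0,0]},
  {"linear": [-0.0129,0.0323,0],"dr": [0,0,0]},
  {"linear": [-0.0129,0.0323,0],"dr": [0,0,0]},
  {"linear": [-0.0129,0.0323,0],"dr": [0,0,0]},
])

```text
t: 26.9
tool_pos: [450.0, -201.8, 185.1]
eef_rot: [1.0, -0.002, 0.0, 0.0]
force: [0.2, -0.3, -0.1]
grip_width: 1.005
grasp_force: 0.0
```

move_arm([
  {"linear": [-0.0129,0.0323,0],"dr": [0,0,0]},
  {"linear": [-0.0129,0.0323,0],"dr": [0,0,0]},
  {"linear": [-0.0129,0.0323,0],"dr": [0,0,0]},
  {"linear": [-0.0129,0.0323,0],"dr": [0,0,0]},
  {"linear": [0,0,0],"dr": [0,0,0]},
  {"linear": [0,0,0],"dr": [0,0,0]},
  {"linear": [0,0,0],"dr": [0,0,0]},
])

```text
t: 27.6
tool_pos: [399.0, -328.4, 184.8]
eef_rot: [1.0, -0.001, 0.0, -0.0]
force: [1.1, -0.3, 0.0]
grip_width: 1.001
grasp_force: 0.0
```

Run:
```python
from h import *
V={n:(cams.camera(n),cams.camera_params(n)) for n in("scene","side")}
s=telemetry.observe();c=cams.camera_params("wrist"); im=cams.camera("wrist")
print(s["tool_pos"].round(1),fit(PROF["lid"],(400,-330),[(im,c)],win=70,K=2,lo=(4,60,60)))
for n in V: print(n,fit(PROF["box"],(529,-8),[V[n]],z0=7,win=25,K=4))
o=np.hstack([V["scene"][0][160:320,220:420],V["side"][0][170:330,230:430]])
cv2.imwrite("pics/f7.png",np.vstack([cv2.resize(o,None,fx=1.6,fy=1.6),im[:330]]))
```

```text
[ 399.2 -328.2  184.9] (array([ 400. , -327.5]), np.float64(0.8849915682967959))
scene (array([541. , -18.5]), np.float64(0.6686701208981002))
side (array([526.5, -15.5]), np.float64(0.7480381597168795))
```

View pics/f7.png

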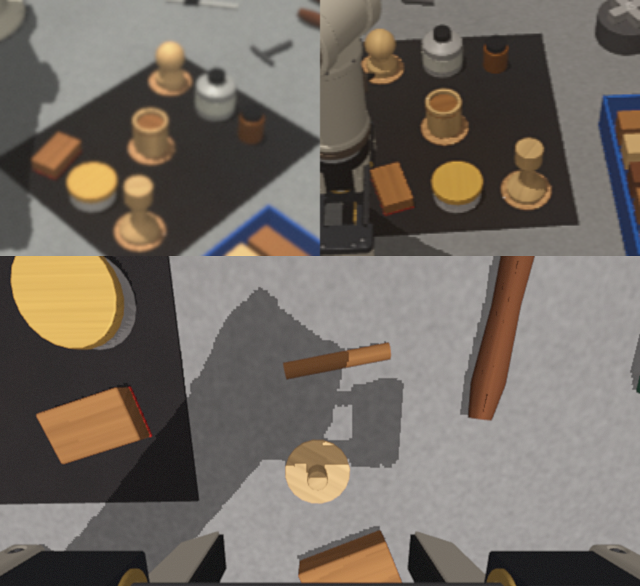

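The box sits centred on its mat, and the finial and candlestick are fine. The lid is at (317,472) in the composite, fitted at (400,-327.5). Grasping the knob next.

move_arm([
  {"linear": [0.0009,-0.0008,0.02],"dr": [0,0,0]},
  {"linear": [0,0,0.035],"dr": [0,0,0]},
  {"linear": [0,0,0.035],"dr": [0,0,0]},
  {"linear": [0,0,0.03],"dr": [0,0,0]},
  {"linear": [0,0,0.02],"dr": [0,0,0]},
  {"linear": [0,0,0],"dr": [0,0,0]},
  {"linear": [0,0,0],"dr": [0,0,0]},
  {"linear": [0,0,0],"dr": [0,0,0]},
  {"linear": [0,0,0],"dr": [0,0,0]},
  {"linear": [0,0,0],"dr": [0,0,0]},
], grip=0.6)

```text
t: 28.75
tool_pos: [400.1, -329.3, 46.1]
eef_rot: [1.0, -0.002, 0.001, 0.001]
force: [-0.8, -0.8, -0.2]
grip_width: 0.603
grasp_force: 0.0
```

move_arm([
  {"linear": [0,0,0.002],"dr": [0,0,0]},
  {"linear": [0,0,0.002],"dr": [0,0,0]},
  {"linear": [0,0,0.002],"dr": [0,0,0]},
  {"linear": [0,0,0],"dr": [0,0,0]},
  {"linear": [0,0,0],"dr": [0,0,0]},
  {"linear": [0,0,0],"dr": [0,0,0]},
])

```text
t: 29.35
tool_pos: [399.4, -328.7, 38.8]
eef_rot: [1.0, -0.002, -0.0, -0.0]
force: [-0.2, 0.4, -0.2]
grip_width: 0.599
grasp_force: 0.0
```

move_arm([
  {"linear": [0.0006,-0.001,0.002],"dr": [0,0,0]},
  {"linear": [0,0,0],"dr": [0,0,0]},
  {"linear": [0,0,0],"dr": [0,0,0]},
  {"linear": [0,0,0],"dr": [0,0,0]},
  {"linear": [0,0,0],"dr": [0,0,0]},
  {"linear": [0,0,0],"dr": [0,0,0]},
  {"linear": [0,0,0],"dr": [0,0,0]},
  {"linear": [0,0,0],"dr": [0,0,0]},
  {"linear": [0,0,0],"dr": [0,0,0]},
], grip=0.05, squeeze=15)

```text
t: 30.25
tool_pos: [400.0, -327.9, 36.9]
eef_rot: [1.0, -0.002, 0.0, 0.0]
force: [0.3, -0.2, -0.7]
grip_width: 0.19
grasp_force: 15.0
```

move_arm([
  {"linear": [0,0,-0.01],"dr": [0,0,0]},
  {"linear": [0,0,-0.03],"dr": [0,0,0]},
  {"linear": [0,0,-0.04],"dr": [0,0,0]},
  {"linear": [0,0,-0.04],"dr": [0,0,0]},
  {"linear": [0,0,-0.02],"dr": [0,0,0]},
  {"linear": [0.006,-0.015,0],"dr": [0,0,0]},
  {"linear": [0.012,-0.03,0],"dr": [0,0,0]},
  {"linear": [0.0142,-0.035,0],"dr": [0,0,0]},
  {"linear": [0.0142,-0.035,0],"dr": [0,0,0]},
  {"linear": [0.0142,-0.035,0],"dr": [0,0,0]},
])

```text
t: 31.25
tool_pos: [461.5, -176.7, 177.8]
eef_rot: [1.0, -0.002, 0.0, 0.0]
force: [0.5, -0.9, -0.2]
grip_width: 0.19
grasp_force: 15.0
```

move_arm([
  {"linear": [0.0142,-0.035,0],"dr": [0,0,0]},
  {"linear": [0.0142,-0.035,0],"dr": [0,0,0]},
  {"linear": [0.0142,-0.035,0],"dr": [0,0,0]},
  {"linear": [0.0142,-0.035,0],"dr": [0,0,0]},
  {"linear": [0.012,-0.031,0],"dr": [0,0,0]},
  {"linear": [0,0,0],"dr": [0,0,0]},
  {"linear": [0,0,0],"dr": [0,0,0]},
  {"linear": [0,0,0],"dr": [0,0,0]},
  {"linear": [0,0,0],"dr": [0,0,0]},
])

```text
t: 32.15
tool_pos: [530.3, -8.9, 177.0]
eef_rot: [1.0, -0.003, -0.0, 0.0]
force: [0.1, -0.6, -1.1]
grip_width: 0.191
grasp_force: 15.0
```

Run:
```python
from h import *
V={n:(cams.camera(n),cams.camera_params(n)) for n in("scene","side")}
s=telemetry.observe();c=cams.camera_params("wrist"); im=cams.camera("wrist")
print(s["tool_pos"].round(1),s["force"].round(1))
o=np.hstack([V["scene"][0][160:320,220:420],V["side"][0][170:330,230:430]])
cv2.imwrite("pics/f8.png",np.vstack([cv2.resize(o,None,fx=1.6,fy=1.6),im[:340]]))
```

```text
[530.5  -8.6 177. ] [-0.3 -0.5 -0.9]
```

View pics/f8.png

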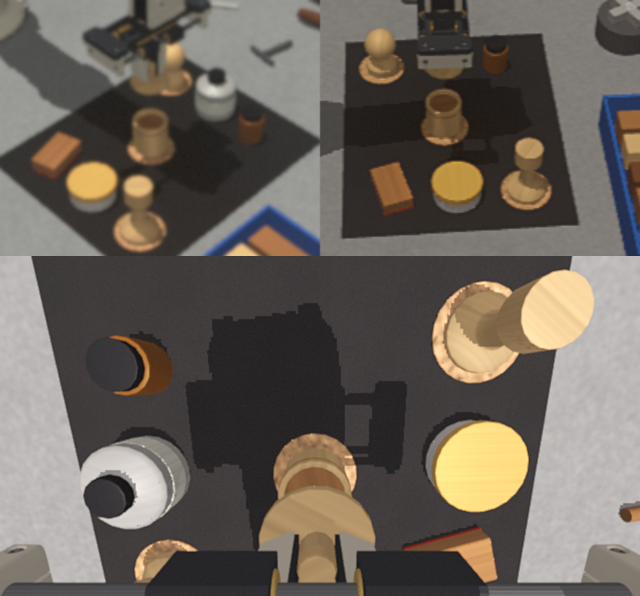

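The lid hangs level above the open box, whose rim is at about (315,480) in the composite. Lowering towards the rim.

move_arm([
  {"linear": [-0.0015,-0.0016,0.01],"dr": [0,0,0]},
  {"linear": [0,0,0.02],"dr": [0,0,0]},
  {"linear": [0,0,0.02],"dr": [0,0,0]},
  {"linear": [0,0,0.012],"dr": [0,0,0]},
  {"linear": [0,0,0.003],"dr": [0,0,0]},
  {"linear": [0,0,0],"dr": [0,0,0]},
  {"linear": [0,0,0],"dr": [0,0,0]},
  {"linear": [0,0,0],"dr": [0,0,0]},
  {"linear": [0,0,0],"dr": [0,0,0]},
  {"linear": [0,0,0],"dr": [0,0,0]},
])

```text
t: 33.3
tool_pos: [529.6, -5.7, 112.4]
eef_rot: [1.0, -0.002, 0.0, 0.0]
force: [-0.2, 0.5, -0.8]
grip_width: 0.188
grasp_force: 15.0
```

move_arm([
  {"linear": [0,0,0],"dr": [0,0,0]},
  {"linear": [0,0,0],"dr": [0,0,0]},
])

```text
t: 33.5
tool_pos: [529.3, -5.7, 112.0]
eef_rot: [1.0, -0.002, 0.0, 0.0]
force: [0.5, -0.2, -0.1]
grip_width: 0.186
grasp_force: 15.0
```

move_arm([
  {"linear": [-0.0005,0.0013,0.001],"dr": [0,0,0]},
  {"linear": [0,0,0],"dr": [0,0,0]},
  {"linear": [0,0,0.003],"dr": [0,0,0]},
  {"linear": [0,0,0.003],"dr": [0,0,0]},
  {"linear": [0,0,0.002],"dr": [0,0,0]},
  {"linear": [0,0,0.0015],"dr": [0,0,0]},
  {"linear": [0,0,0.001],"dr": [0,0,0]},
  {"linear": [0,0,0],"dr": [0,0,0]},
  {"linear": [0,0,0],"dr": [0,0,0]},
])

```text
t: 34.4
tool_pos: [528.8, -7.0, 100.5]
eef_rot: [1.0, -0.002, 0.0, -0.0]
force: [0.6, 0.0, -0.3]
grip_width: 0.193
grasp_force: 15.0
```

move_arm([
  {"linear": [0,0,0],"dr": [0,0,0]},
  {"linear": [0,0,0],"dr": [0,0,0]},
])

```text
t: 34.6
tool_pos: [528.9, -7.0, 100.5]
eef_rot: [1.0, -0.002, 0.0, 0.0]
force: [-0.2, -0.4, -0.4]
grip_width: 0.191
grasp_force: 15.0
```

Force is still free, so the spigot is inside the box. Continuing down about 2.5 mm.

move_arm([
  {"linear": [0,0,0.001],"dr": [0,0,0]},
  {"linear": [0,0,0.0008],"dr": [0,0,0]},
  {"linear": [0,0,0],"dr": [0,0,0]},
  {"linear": [0,0,0],"dr": [0,0,0]},
])

```text
t: 35.0
tool_pos: [528.7, -7.0, 98.6]
eef_rot: [1.0, -0.002, -0.0, 0.0]
force: [0.3, -0.3, -0.5]
grip_width: 0.188
grasp_force: 15.0
```

move_arm([
  {"linear": [0,0,0.0006],"dr": [0,0,0]},
  {"linear": [0,0,0],"dr": [0,0,0]},
  {"linear": [0,0,0],"dr": [0,0,0]},
])

```text
t: 35.3
tool_pos: [528.8, -7.0, 98.0]
eef_rot: [1.0, -0.002, -0.0, -0.0]
force: [-0.6, 0.0, -0.0]
grip_width: 0.188
grasp_force: 15.0
```

move_arm([
  {"linear": [0,0,0.0005],"dr": [0,0,0]},
  {"linear": [0,0,0],"dr": [0,0,0]},
  {"linear": [0,0,0],"dr": [0,0,0]},
])

```text
t: 35.6
tool_pos: [528.9, -7.0, 97.9]
eef_rot: [1.0, -0.002, 0.0, 0.0]
force: [-1.6, 0.1, 4.8]
grip_width: 0.188
grasp_force: 15.0
```

move_arm([
  {"linear": [0,0,-0.0003],"dr": [0,0,0]},
  {"linear": [0,0,0],"dr": [0,0,0]},
  {"linear": [0,0,0],"dr": [0,0,0]},
  {"linear": [0,0,0],"dr": [0,0,0]},
  {"linear": [0,0,0],"dr": [0,0,0]},
], grip=0.6)

```text
t: 36.1
tool_pos: [528.7, -7.0, 97.7]
eef_rot: [1.0, -0.002, -0.0, -0.0]
force: [-0.4, 0.1, -0.5]
grip_width: 0.573
grasp_force: 0.0
```

move_arm([
  {"linear": [0,0,-0.02],"dr": [0,0,0]},
  {"linear": [0,0,-0.04],"dr": [0,0,0]},
  {"linear": [0,0,-0.04],"dr": [0,0,0]},
  {"linear": [0,0,-0.04],"dr": [0,0,0]},
  {"linear": [0,0,-0.02],"dr": [0,0,0]},
  {"linear": [-0.03,0,0],"dr": [0,0,0]},
  {"linear": [-0.03,0,0],"dr": [0,0,0]},
  {"linear": [0,0,0],"dr": [0,0,0]},
  {"linear": [0,0,0],"dr": [0,0,0]},
  {"linear": [0,0,0],"dr": [0,0,0]},
])

```text
t: 37.1
tool_pos: [469.7, -6.8, 258.1]
eef_rot: [1.0, -0.002, 0.001, -0.0]
force: [0.6, 0.3, -0.0]
grip_width: 0.596
grasp_force: 0.0
```

Run:
```python
from h import *
V={n:(cams.camera(n),cams.camera_params(n)) for n in("scene","side")}
c=cams.camera_params("wrist"); im=cams.camera("wrist")
for P,xy,z in ((PROF["box"],(528.8,-7),7),(PROF["lid"],(528.8,-7),68),(PROF["finial"],(427.5,135.5),7),(PROF["candle"],(647.3,-141.4),7),(PROF["mat"],(427.5,135.3),0),(PROF["mat"],(529.5,-7),0),(PROF["mat"],(647.7,-141.5),0)):
    m=sil(P,xy,c,im.shape,z); k=cv2.findContours(m,0,1)[0]; cv2.drawContours(im,k,-1,(0,255,0),1)
o=np.hstack([V["scene"][0][160:320,220:420],V["side"][0][170:330,230:430]])
cv2.imwrite("pics/f9.png",np.vstack([cv2.resize(o,None,fx=1.6,fy=1.6),im[:340]]))
```

```text
(no output)
```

View pics/f9.png

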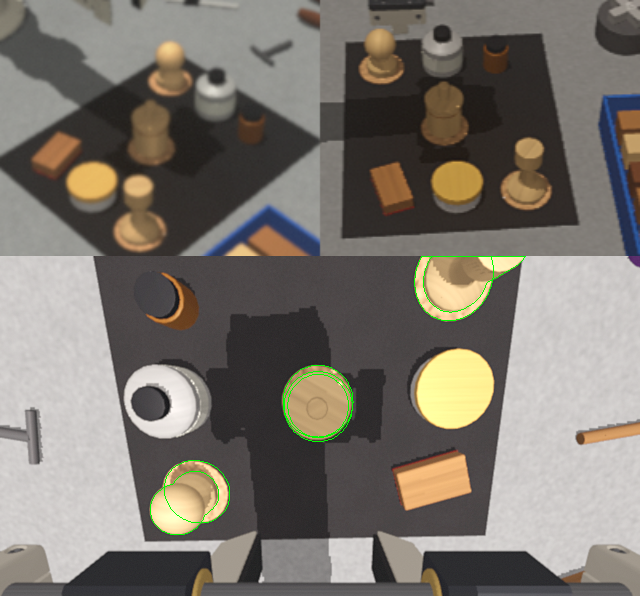

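All the parts stand centred on their mats, the lid is seated level at (317,402) in the composite, and the can and tin haven't moved. Handing in.

```bash
python3 -c "
from bench import finish_job
print(finish_job())"
```

```text
the job is handed in; nothing more can be done
None
```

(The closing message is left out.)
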